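# Swing the wax saucepan's handle in off its neighbour

## Task

On the conservation bench's three-ring hob, the handle of the tall blue saucepan has been left lying out across the pan beside it. Turn the blue saucepan where it stands, keeping it level and on its own ring, until its handle points straight to the back of the hob (away from the robot) above the white stripe behind that ring, as the other two pans' handles already do, and let go. Leave the cream milk pan and the black skillet where they are.

Things in the scene. Friction and masses are not known exactly. Their poses are not given: they have to be found in the camera images.
- saucepan_center (a point): Tall blue saucepan to turn, loose, 0.55 kg, open, 150 mm wide, 110 mm high. Point on its upright axis, 55 mm above its underside; z up, x level along its one handle, outwards. Handle: straight red bar 20 mm wide, 16 mm thick, its centre line 40 mm above this point, running 75 to 225 mm out from the axis; at the start it points roughly to the hob's -y. The pan slides and turns on the hob.
- milk_pan: Bystander, loose: cream milk pan, 130 mm across, 60 mm high; pale wooden handle along its +x, 46 mm up, reaching 190 mm from the axis. Origin at the centre of its underside, z up. It stands on the left or middle ring, the saucepan on the other of these two.
- skillet: Bystander, loose: black iron skillet, 190 mm across, 40 mm high; black handle along its +x, 30 mm up, reaching 240 mm from the axis. Origin at the centre of its underside, z up. Stands on the right ring.
- hob_back (a point): Middle of the back edge of the hob's flat grey top (50 mm above the bench). The hob is fixed, 400 mm deep (x), 680 mm wide (y). x points to its back, away from the robot, y to its left, z up. Three flush dark rings 176 mm across are centred at x = -250 mm, y = +210, 0 and -210 mm from this point; behind each a flush white stripe 24 mm wide runs along x to the back edge.

How it is judged (in metres and radians):
At the end, for the whole second after the job is handed in: The blue saucepan stands level on the hob (within 3 degrees), its centre within 20 mm of where it stood at the start, its handle pointing to the back of the hob within 12 degrees of the stripe's direction, released, and it stays so (angle between the x axis of saucepan_center and the x axis of hob_back, either way round below 0.21 rad and x of hob_back in the frame of saucepan_center above 0.1 m and distance of saucepan_center from where it was at the start of the episode below 0.02 m and angle between saucepan_center's own z axis and vertical below 0.05 rad); the robot touches nothing.
It fails at once if the milk pan is shifted by more than 20 mm (distance of milk_pan from where it was at the start of the episode above 0.02 m).
It fails at once if the skillet is shifted by more than 20 mm (distance of skillet from where it was at the start of the episode above 0.02 m).
It fails at once if the saucepan is tipped by more than 17 degrees (angle between saucepan_center's own z axis and vertical above 0.3 rad).
It fails at once if the saucepan is carried more than 60 mm from its place (distance of saucepan_center from where it was at the start of the episode above 0.06 m).
It also fails if it takes over 40 s, if anything falls off the work surface, if the arm or the gripper's body presses on something with over 40 N, if the wrist force passes 120 N, or if a joint passes its speed limit or range.

## Robot

A 6-joint arm with a two-finger parallel gripper is mounted at the origin on the work surface. World frame = base frame: x ahead of the robot, y to its left, z up, the work surface at z = 0. Lengths are in mm, angles in rad, forces in N, time in s.
With the tool pointing down it reaches from about 150 to 775 mm from the base axis. Payload 6.1 kg.
Tool frame: the origin (TCP) lies at the very end of the fingers, on their centre line; the grasp point (between the pads) lies 19 mm behind it; z points along the fingers, x is the direction in which the jaws open and shut, and the axes are right-handed (so a half turn about z gives the same grasp; the last joint's range is limited). The gripper opens to 85 mm and grips with 20 to 120 N. Pads are 22 mm wide; open, the fingers measure 114 mm over their backs; the gripper's body (76 mm by 85 mm) begins 54 mm behind the grasp point. The pads swing forward as they close: fully open they stand 13 mm farther back than shut.
Start: joints at [-1.3, 0.126, -0.04, 1.405, 0, 1.571], TCP at [140.433, -505.853, 231.295] pointing down, gripper open.
Joint ranges: [-2.72, 2.72], [-0.95, 1.95], [-1.27, 1.35], [-1.78, 2.02], [-1.46, 1.47], [-3.14, 3.14]. Speed limits (rad/s): [2.39, 2.39, 3.01, 3.14, 3.14, 3.14].

## Interface

Orientations are given as a 3x3 rotation matrix whose columns are the frame's x, y, z axes.
In Python, from station import manip gives the robot as it stands. Calls block until the motion is done:
- manip.goto(position, orientation): joint-space move of the TCP to a pose.
- manip.movel(position, ori=None, feed=150): straight line of the TCP; ori=None keeps the orientation; feed is the mean speed in mm/s.
- manip.movej(angles): joint-space move.
- manip.command_gripper(opening, strength=None): finger opening in mm; strength is the grip in N (None keeps the last); returns when the fingers have stopped.
- manip.sleep(seconds).
- manip.solve_ik(position, orientation): joint angles nearest the present ones, or None.
- manip.read_camera(name): name is "scene" or "side" or "wrist"; returns the picture (384x512x3 uint8, blue, green, red); there is no depth.
- manip.camera_info(name): a dict with "intrinsics" (3x3 intrinsics, pixels), "rvec" (rotation vector, rad) and "tvec" (3), from world to camera coordinates, as OpenCV has them. Camera axes: x right, y down, z forward; pixel columns grow to the right and rows downward; lengths in mm; the calibration is good to about 2 mm. A picture is of the moment at which its call begins: read the wrist's pose just before it. camera_info takes no time and is no camera call; for the wrist camera it gives the pose at the moment of the call.
A pose or a line that the arm cannot do raises manip.PlanningError and nothing moves.
- manip.sign_off(): hands the job in, once; it reports no verdict.
Readings, each from a call of its own:
- manip.get_clock(): time.
- manip.get_q(): joint angles.
- manip.get_dq(): joint speeds.
- manip.get_joint_torque(): joint torques, N m.
- manip.get_position(): TCP position.
- manip.get_ee_rot(): TCP orientation.
- manip.get_ft_force(): force on the tool from outside, world axes, zero at the start.
- manip.get_moment(): the same for the moment, N m.
- manip.get_grip_width(): finger opening in mm.
Only numpy, scipy, OpenCV 4.12 (cv2) and the standard library are available. Lean on these libraries where they do the work, as an engineer would, in place of code of your own. Each camera call takes 0.05 s, during which the arm holds its last target. There are 200 camera calls.

## Working session

There is one attempt and no reset: what is moved stays moved. The work goes in short steps, each a Python script; the robot and the scene stay as the last script left them, time stands still between calls to the robot, and variables do not carry over. Pictures are saved under pics/ and viewed, about 8 in all and at most 12, crops included, and the job is handed in when it is done.

```bash
mkdir -p pics; ls
python3 - <<'E'
from station import manip
import cv2,numpy as np
ims=[manip.read_camera(n) for n in("scene","side")]
for n,i in zip(("scene","side"),ims):
    cv2.imwrite(f"pics/{n}0.png",i)
    c=manip.camera_info(n); R=cv2.Rodrigues(np.array(c["rvec"],float))[0]
    print(n,np.array(c["intrinsics"])[0],(-R.T@np.array(c["tvec"]).ravel()).round(),R[2].round(2))
cv2.imwrite("pics/both0.png",cv2.resize(np.vstack(ims),None,fx=.78,fy=.78))
print(manip.get_clock())
E
```

```text
pics
scene [394.32091966   0.         260.4115523 ] [1020.  464.  856.] [-0.46 -0.48 -0.75]
side [442.70156528   0.         256.57611528] [490. 758. 882.] [ 0.1  -0.7  -0.71]
0.1
```

View pics/scene0.png

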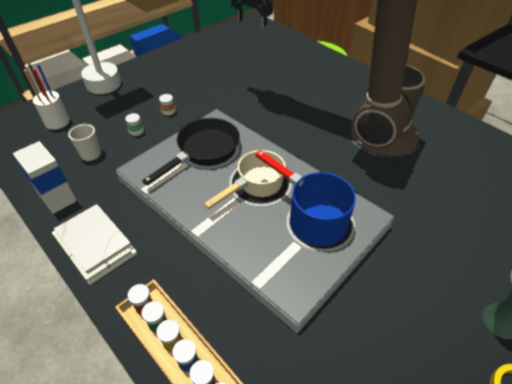

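View pics/side0.png

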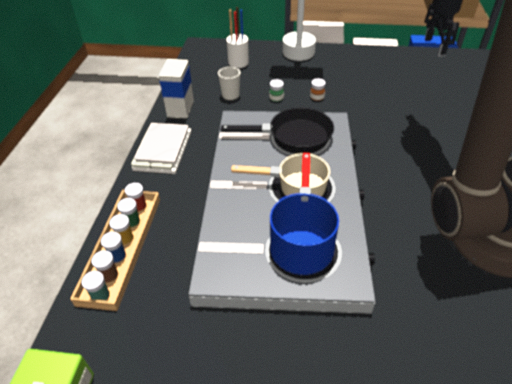

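The blue pan stands on the left ring (scene ≈(322,210), side ≈(303,235)). Its red handle, scene (258,153)–(297,182), lies over the milk pan on the middle ring. The pan's own stripe is clear in both views, at scene (277,264) and side (232,248). Next I measure these.

```bash
cat > vis.py <<'E'
import cv2,numpy as np
from scipy.optimize import least_squares
from station import manip
def cast(name,px,z):
    c=manip.camera_info(name); K=np.array(c["intrinsics"],float); R=cv2.Rodrigues(np.array(c["rvec"],float))[0]; t=np.array(c["tvec"],float).ravel()
    px=np.asarray(px,float).reshape(-1,2); d=np.c_[px,np.ones(len(px))]@np.linalg.inv(K).T@R; o=-R.T@t
    return (o+d*((z-o[2])/d[:,2])[:,None])[:,:2], o
def big(m):
    n,l,s,_=cv2.connectedComponentsWithStats(m.astype(np.uint8)); i=1+np.argmax(s[1:,4]); return l==i
def pts(m): return np.argwhere(m)[:,::-1]
def measure(name,im,box):
    x0,y0,x1,y1=box; hsv=cv2.cvtColor(im,cv2.COLOR_BGR2HSV).astype(int); h,s,v=np.moveaxis(hsv,2,0)
    roi=np.zeros(h.shape,bool); roi[y0:y1,x0:x1]=1
    blue=big(roi&(abs(h-118)<14)&(s>150)&(v>50)); red=big(roi&((h<8)|(h>172))&(s>170)&(v>80))
    # pan rim, outer edge, at z=160: far half of the outline
    c=max(cv2.findContours(blue.astype(np.uint8),0,cv2.CHAIN_APPROX_NONE)[0],key=len)
    p,o=cast(name,c,160)
    m=p.mean(0); far=(m-o[:2])/np.linalg.norm(m-o[:2])
    for _ in range(4):
        q=p[(p-m)@far>0]; f=least_squares(lambda c:np.linalg.norm(q-c,axis=1)-75,m,loss="soft_l1",f_scale=1.5); m=f.x
    r=np.linalg.norm(q-m,axis=1)-75
    # handle, mid height
    hp,_=cast(name,pts(red),149); vx,vy,cx,cy=cv2.fitLine(hp.astype(np.float32),cv2.DIST_HUBER,0,.01,.01).ravel()
    d=np.array([vx,vy]); d*=np.sign(d@(np.array([cx,cy])-m)); a=(hp-m)@d; off=(np.array([cx,cy])-m)@np.array([-d[1],d[0]])
    print(name,"pan",m.round(1),"med resid",np.median(abs(r)).round(2),"handle deg",np.degrees(np.arctan2(d[1],d[0])).round(1),"radial",a.min().round(),a.max().round(),"offset of line",off.round(1))
    return m,d
def stripe(name,im,box):
    x0,y0,x1,y1=box; hsv=cv2.cvtColor(im,cv2.COLOR_BGR2HSV).astype(int)
    w=np.zeros(im.shape[:2],bool); w[y0:y1,x0:x1]=((hsv[...,2]>190)&(hsv[...,1]<40))[y0:y1,x0:x1]
    p,_=cast(name,pts(big(w)),50); r=cv2.minAreaRect(p.astype(np.float32)); L=cv2.fitLine(p.astype(np.float32),cv2.DIST_L2,0,.01,.01).ravel()
    a=np.degrees(np.arctan(L[1]/L[0])); d=np.array([np.cos(np.radians(a)),np.sin(np.radians(a))])
    print(name,"stripe centre",p.mean(0).round(1),"size",np.round(r[1],1),"deg",a.round(1),"back end",(p.mean(0)+d*((p-p.mean(0))@d).max()).round(1)); return a
E
python3 - <<'E'
from vis import *
for n,b,sb in(("scene",(240,140,370,260),(245,230,310,295)),("side",(260,145,350,285),(190,235,268,260))):
    im=cv2.imread(f"pics/{n}0.png"); measure(n,im,b); stripe(n,im,sb)
E
```

```text
scene pan [482.3 123.5] med resid 1.53 handle deg -87.8 radial 107.0 227.0 offset of line -0.9
scene stripe centre [649.3 134.8] size [153.   27.3] deg 4.3 back end [721.9 140.2]
side pan [483.  127.1] med resid 1.41 handle deg -88.6 radial 114.0 235.0 offset of line -0.4
side stripe centre [635.4 139.2] size [163.   61.1] deg 0.8 back end [724.8 140.5]
```

```bash
cat > plan.py <<'E'
import numpy as np
C=np.array([482.7,125.3]); RG=140.; ZT=128.
def pose(deg,sgn,z=ZT,c=C,r=RG):
    a=np.radians(deg); d=np.array([np.cos(a),np.sin(a)]); x=sgn*np.array([-d[1],d[0],0]); Z=np.array([0,0,-1.])
    return np.r_[c+r*d,z],np.c_[x,np.cross(Z,x),Z]
E
python3 - <<'E'
from vis import *; from plan import *
im=cv2.imread("pics/side0.png")
hsv=cv2.cvtColor(im,cv2.COLOR_BGR2HSV).astype(int)
stripe("side",im,(198,239,264,256))
for b in((198,180,268,192),(215,130,270,138)): stripe("side",im,b)
for s in(1,-1):
    for a in(-88.2,-40,4):
        for z in(128,260):
            q=manip.solve_ik(*pose(a,s,z)); print(s,a,z,None if q is None else np.round(q,2))
E
```

```text
side stripe centre [646.  137.1] size [154.4  39.6] deg 3.7 back end [724.7 142.2]
side stripe centre [690.2 -67.4] size [125.6  32.8] deg -3.6 back end [739.3 -70.4]
side stripe centre [ 686.7 -287.1] size [148.9  24.3] deg 5.3 back end [ 753.9 -280.9]
1 -88.2 128 [-0.03  0.08 -0.32  1.17  0.    1.51]
1 -88.2 260 [-0.03  0.06 -0.05  1.46  0.    1.51]
1 -40 128 [ 0.06  0.27 -0.09  1.21  0.    0.76]
1 -40 260 [0.06 0.26 0.18 1.5  0.   0.76]
1 4 128 [0.21 0.35 0.02 1.24 0.   0.14]
1 4 260 [0.21 0.35 0.31 1.53 0.   0.14]
-1 -88.2 128 [-0.03  0.08 -0.32  1.17  0.   -1.63]
-1 -88.2 260 [-0.03  0.06 -0.05  1.46  0.   -1.63]
-1 -40 128 [ 0.06  0.27 -0.09  1.21  0.   -2.38]
-1 -40 260 [ 0.06  0.26  0.18  1.5   0.   -2.38]
-1 4 128 [ 0.21  0.35  0.02  1.24  0.   -3.  ]
-1 4 260 [ 0.21  0.35  0.31  1.53  0.   -3.  ]
```

Left stripe: 4.3° and 3.7° in the two views. The line through the three stripe ends gives 3.95°, so I'll use 4.0°. Next is the grasp.

Run:
```python
from vis import *; from plan import *
manip.command_gripper(55,40)
manip.goto(*pose(-88.2,1,250))
manip.movel(pose(-88.2,1)[0],feed=80)
print(manip.get_ft_force())
manip.command_gripper(0,40)
print(manip.get_position(),manip.get_grip_width(),manip.get_ft_force(),manip.get_clock())
im=manip.read_camera("side"); im2=manip.read_camera("scene")
cv2.imwrite("pics/grip.png",cv2.resize(np.hstack([im[80:320,160:400],im2[80:320,180:420]]),None,fx=1.6,fy=1.6))
```

```text
[ 0.42465855  0.35468666 -0.49194702]
[487.32200083 -14.64551406 128.34534966] 18.949760971875936 [0.61370124 0.37800936 2.52310411] 4.75
```

View pics/grip.png

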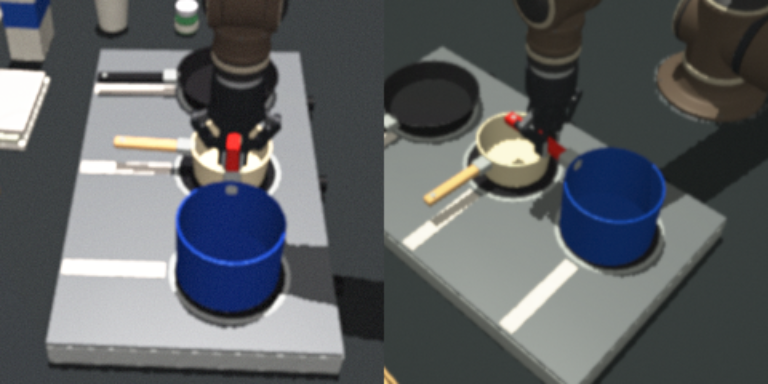

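The fingers hold the red handle (crop ≈(233,152) left, (545,145) right) at 19 mm width, close to the 20 mm bar. The milk pan hasn't moved. Now I turn the pan along the arc.

Run:
```python
from vis import *; from plan import *
f0=manip.get_ft_force()
for a in np.linspace(-88.2,4,13)[1:]:
    p,R=pose(a,1); manip.movel(p,R,feed=90)
    f=manip.get_ft_force(); print(a.round(),np.round(f,1),round(manip.get_grip_width(),1))
    if np.linalg.norm(f-f0)>25: break
print(manip.get_clock())
im=manip.read_camera("side"); im2=manip.read_camera("scene")
cv2.imwrite("pics/turn_side.png",im); cv2.imwrite("pics/turn_scene.png",im2)
cv2.imwrite("pics/turn.png",cv2.resize(np.hstack([im[80:320,160:400],im2[80:320,180:420]]),None,fx=1.6,fy=1.6))
```

```text
-81.0 [-1.3 -0.7  4.7] 19.5
-73.0 [-1.4 -0.4  4.5] 19.4
-65.0 [-0.2 -1.2  5.1] 19.6
-57.0 [-1.1 -0.2  5.5] 19.0
-50.0 [-1.  -0.7  4. ] 19.4
-42.0 [ 0.6 -1.9  5.1] 19.3
-34.0 [-0.4 -2.   4.8] 19.2
-27.0 [ 0.3 -1.5  4.6] 19.4
-19.0 [-0.4 -2.1  4.6] 19.3
-11.0 [-0.1 -3.   5.3] 19.2
-4.0 [ 1.4 -2.1  5. ] 19.4
4.0 [ 1.4 -0.9  5.2] 19.4
9.15
```

View pics/turn.png

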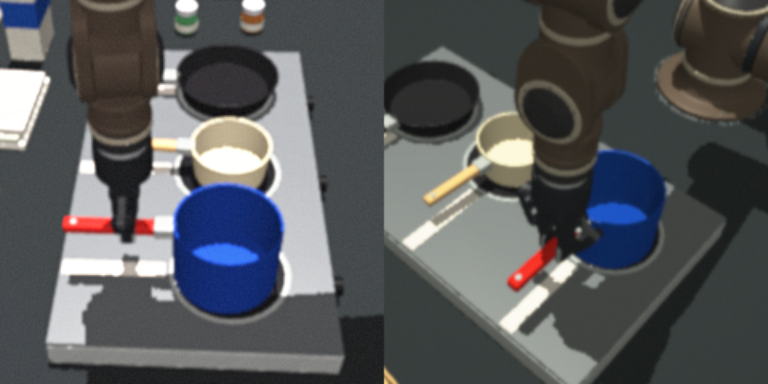

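The handle is over its stripe (side crop (110,225)) and the pan stands on its ring. Both bystanders look untouched. I release, retreat upwards and measure.

Run:
```python
from vis import *; from plan import *
manip.command_gripper(50)
p,R=pose(4,1,290); manip.movel(p,feed=80)
manip.movej([-1.3,0.126,-0.04,1.405,0,1.571])
print(manip.get_clock(),np.round(manip.get_ft_force(),1))
ims={}
for n,b in(("scene",(220,140,370,290)),("side",(190,180,350,285))):
    ims[n]=im=manip.read_camera(n); measure(n,im,b)
    a=cv2.imread(f"pics/{n}0.png")
    for nm,lo,hi in(("cream",(15,40,140),(35,140,255)),):
        for k in(a,im):
            m=big(cv2.inRange(cv2.cvtColor(k,cv2.COLOR_BGR2HSV),lo,hi)[120:220,190:350]>0); print(n,nm,m.sum(),pts(m).mean(0).round(1))
cv2.imwrite("pics/end.png",cv2.resize(np.hstack([ims["side"][80:320,160:400],ims["scene"][80:320,180:420]]),None,fx=1.6,fy=1.6))
```

```text
14.6583 [ 0.3 -0.2 -0.9]
scene pan [486.6 126.9] med resid 1.0 handle deg 5.0 radial 97.0 224.0 offset of line -4.4
scene cream 356 [66.8 51.3]
scene cream 703 [75.1 45.1]
side pan [486.2 131.3] med resid 1.32 handle deg 5.8 radial 101.0 224.0 offset of line -6.1
side cream 477 [101.2  49.7]
side cream 1136 [113.7  51.2]
```

View pics/end.png

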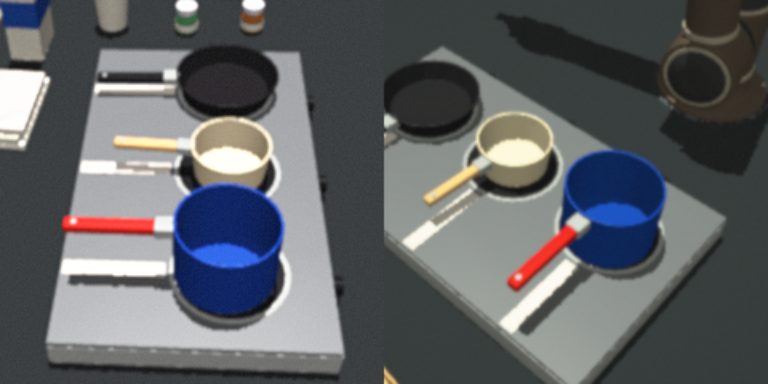

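The pan is level on its ring with its handle (side crop (65–170,225)) along the stripe. It has moved about 5 mm and is within 2° of the stripe. The milk pan and skillet sit at the same pixels as before, and the arm is clear.

```bash
python3 -c "
from station import manip
manip.sign_off(); print(manip.get_clock())"
```

```text
the job is handed in; nothing more can be done
the job is handed in; nothing more can be done
```

I turned the blue saucepan about 92° on its ring by its handle. Then I let go, backed the arm away and handed the job in at about 15 s. No verdict was reported.

- **Saucepan:** the last check put its centre 4–5 mm from where it started, against a limit of 20 mm. The handle reads 5.0° in the scene view and 5.8° in the side view, against a hob direction of about 4.0°, so it is within about 2°. It looks level; I did not measure its tilt.
- **Forces:** the wrist force stayed under about 6 N at every reading during the turn.
- **Milk pan and skillet:** they sit at the same places in the pictures as before, judged by eye. My colour-mask comparison for the milk pan was no use, because the saucepan's handle had covered part of it in the first picture.
- **Disagreements:** the two views differ by about 4 mm on the saucepan's y position. The handle's fitted line misses the fitted pan axis by 4–6 mm. I put that down to the side face of the handle showing in the red mask.

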